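# Shim the rocking specimen stand

## Task

The low plywood stand that carries the fossil molar rocks because its far right foot is too short. Slide the flat shim on the table under that foot, then slide the taper shim in on top of it, thin end first, by feel, just until it is snug and all four feet bear, so that the stand no longer rocks. Work gently: do not jack up, tilt or shift the stand, do not disturb the fossil, the jar or the petri dish, and leave both shims in place, let go.

Things in the scene. Friction and masses are not known exactly. Their poses are not given: they have to be found in the camera images.
- stand: Plywood board 170 x 240 x 12 mm, 52 mm high, loose, on four steel feet: round pads 30 mm across, 8 mm thick, at x +-65, y +-100 mm. Origin amid the board in plan, at table height; x to its far side, y left, z up. It stands level on three feet; the far right pad (x 65, y -100) hangs 9 to 12 mm above the table (unknown, fixed in its socket). About 5 N upward there lifts another foot.
- short_corner (a point): Point on the board's upper face, 52 mm above the table, on the axis of the short far right foot; axes as the stand's. The table beside the stand's right side (-y) is clear for sliding shims in along its +y.
- foot_near_right: Foot of the stand at x = -65, y = -100 mm, standing on the table; origin at the centre of its underside.
- foot_near_left: Foot of the stand at x = -65, y = +100 mm, standing on the table; origin at the centre of its underside.
- foot_far_left: Foot of the stand at x = +65, y = +100 mm, standing on the table; origin at the centre of its underside.
- flat_shim: The longer wooden shim: plate 200 x 44 mm, 6 mm thick throughout, with a grip block on its tail, 80 g. Origin at the centre of its underside; x along it toward the tip, z up. It lies on the table to the right, tip roughly to the left (+y). The taper shim can be laid on it between the foot and its grip block and slid along it.
- flat_tip (a point): Middle of the flat shim's tip edge, underside: 100 mm from its origin along x.
- flat_grip (a point): Grip point in the flat shim's grip block (20 mm along x, 16 mm across y, top 40 mm above the underside): 86 mm behind its origin, 34 mm above the underside. Pinch across y from above.
- taper_shim: Wooden taper shim 100 x 34 mm, about 80 g: flat underside, 2 mm thick at the tip, rising evenly to 9 mm 80 mm back, then level under a grip block. Origin on the underside where the slope ends; x toward the tip, z up. At the right, tip roughly to +y. Too thin alone; on the flat shim it meets the foot. Snug: 2 to 5 N of push beyond free sliding; 7 N unseats the stand. Friction holds it.
- taper_tip (a point): Middle of the taper shim's thin edge, underside: 80 mm ahead of its origin along x.
- taper_grip (a point): Grip point in the taper shim's grip block (20 mm along x, 16 mm across y, top 40 mm above the underside): 10 mm behind its origin, 34 mm above the underside. Pinch across y from above.
- molar: Brown fossil molar 114 x 196 x 61 mm, 0.95 kg, lying loose on the stand toward its near left. Origin at the centre of its underside.
- acetone_jar: Small jar with a lid, 52 mm across, 67 mm high, bystander on the table to the left of the stand. Origin at the centre of its underside.
- petri: Petri dish 67 mm across, 15 mm high, bystander on the table between stand and shims, on the near side. Origin at the centre of its underside.
Things that resemble listed ones, but are neither listed nor needed, are in the scene too. Leave any green look-alike of the flat_shim alone.

How it is judged:
On the way, in this order (a step that is already met when the one before it is completed fails the run):
1. the flat shim lies flat on the table under the short foot (x of short_corner in the frame of flat_shim between 0 and 0.092 m and y of short_corner in the frame of flat_shim between -0.016 and 0.016 m and height (world z) of flat_shim below 0.003 m and angle between flat_shim's own z axis and vertical below 0.03 rad), for 0.2 s.
2. the tip of the taper shim is under the short foot, on top of the flat shim (all of step 1 and x of short_corner in the frame of taper_shim below 0.088 m and y of short_corner in the frame of taper_shim between -0.016 and 0.016 m and height (world z) of taper_shim between 0.004 and 0.009 m), for 0.1 s.
At the end, for the whole second after the job is handed in: Flat shim flat on the table, taper shim on it, both under the short foot within 16 mm of their centre lines; the taper is held between foot and flat shim with over 0.4 N; the other three feet each still bear over 0.2 N; the stand is level within 0.012 rad; all at rest and let go (all of step 2 and contact force between taper_shim and stand above 0.4 N and contact force between taper_shim and flat_shim above 0.4 N and contact force between each of foot_near_right, foot_near_left, foot_far_left and anything else above 0.2 N and angle between stand's own z axis and vertical below 0.012 rad and linear speed of each of stand, taper_shim below 0.01 m/s); the robot touches nothing.
It fails at once if the stand is jacked up or tilted by more than 0.02 rad (angle between stand's own z axis and vertical above 0.02 rad).
It fails at once if the stand is shifted by more than 15 mm (distance of stand from where it was at the start of the episode above 0.015 m).
It fails at once if the taper shim is rammed against the stand with more than 18 N (contact force between taper_shim and stand above 18 N).
It fails at once if the molar is shifted by more than 15 mm (distance of molar from where it was at the start of the episode above 0.015 m).
It fails at once if the jar or the petri dish is pushed more than 30 mm (distance of any of acetone_jar, petri from where it was at the start of the episode above 0.03 m).
It also fails if it takes over 72 s, if anything falls off the work surface, if the arm or the gripper's body presses on something with over 40 N, if the wrist force passes 120 N, or if a joint passes its speed limit or range.

## Robot

A 7-joint arm with a two-finger parallel gripper is mounted at the origin on the work surface; the furniture and walls round the work are solid. World frame = base frame: x ahead of the robot, y to its left, z up, the work surface at z = 0. Lengths are in m, angles in rad, forces in N, time in s.
With the tool pointing down it reaches from about 0.4 to 0.875 m from the base axis. Payload 6.5 kg.
Tool frame: the origin (TCP) lies midway between the tips of the shut fingers; the grasp point (between the pads) lies 19 mm behind it (r.pinch_z is the distance from the TCP to the grasp point, in m); z points along the fingers, y is the line along which they close (so a half turn about z gives the same grasp; the last joint's range is limited). The gripper opens to 85 mm and grips with 20 to 120 N. Pads are 22 mm wide; open, the fingers measure 114 mm over their backs; the gripper's body (76 mm by 85 mm) begins 54 mm behind the grasp point. The pads swing forward as they close: fully open they stand 13 mm farther back than shut.
Start: joints at [1.143, 0.536, -0.004, 1.538, 0.003, 1.067, -0.071], TCP at [0.23, -0.608, 0.231] pointing down, gripper open.
Joint ranges: [-2.7, 2.7], [-0.37, 2.16], [-1.27, 1.26], [0.24, 2.4], [-1.31, 4.45], [0.19, 1.91], [-2.76, 2.76]. Speed limits (rad/s): [2.39, 2.39, 3.14, 3.14, 3.14, 3.14, 3.14].

## Interface

Orientations are given as a 3x3 rotation matrix whose columns are the frame's x, y, z axes.
In Python, from rig import r gives the robot as it stands.
- The arm moves only by the tool apply_moves, never from a script. Its argument "series" is one flat list of numbers, 5 for each row, row after row: the closure, from -1 (fully open) to 1 (shut), then the shift along the tool's x, y, z in normalised numbers (1 is 40 cm), then the turn about the tool's z in shares of 2 pi rad (1.0 is 2 pi rad). In form: [claw, x, y, z, spin, claw, x, y, z, spin, ...]. A call has 1 to 10 rows; each row is the pose to reach, as a shift and turn from the pose commanded when the call began, along the tool's axes at that moment; what a row does not reach only later rows make up. A row lasts 1/8 s, in which the tool goes at most 62.5 mm and 10.7 degrees, less where a joint would pass 70% of its speed; a pose out of reach is approached as far as the arm can. A call with a gripper value outside its range is refused whole. The fingers move at their own pace and stop on an object; "squeeze" is the grip in N (left out, the last holds). Time passes only in rows, so rows that repeat a pose let the fingers close. It gives the time, the measured TCP pose, the force, the opening and the grip force at its end, in the units of the state.
- r.get_state(): the state, without advancing time (a new reading comes with each control period).
- r.snapshot(name): name is "scene" or "side" or "wrist"; returns a dict with "image" (384x512x3 uint8, red, green, blue), "z_map" (384x512 float32, m along the optical axis (not along the pixel's ray), 0 where there is no reading), "camera_matrix" (3x3 intrinsics, pixels), "k1" (the pictures are not rectified: a ray, as slopes to the right and down, at radius r is drawn at 1 + k1 r^2 times it, then the intrinsics apply), "extrinsics" (4x4, takes a point from world to camera coordinates). Camera axes: x right, y down, z forward; pixel columns grow to the right and rows downward; lengths in m; the calibration is good to about 2 mm. A picture is of the moment at which its call begins.
- r.job_done(): hands the job in; it is judged then, once.
The state is a dict: "time_s": time; "joints": joint angles; "joint_vel": joint speeds; "effort": joint torques, N m; "ee_pos": TCP position; "ee_rot": TCP orientation; "force": force on the tool from outside, world axes, zero at the start; "torque": the same for the moment, N m; "finger_gap": finger opening in m; "finger_force": force on a finger pad.
Only numpy, scipy, OpenCV 4.12 (cv2) and the standard library are available. Lean on these libraries where they do the work, as an engineer would, in place of code of your own. Each camera call takes 0.05 s, during which the arm holds its last target. There are 200 camera calls.

## Working session

There is one attempt and no reset: what is moved stays moved. The work goes in short steps, Python scripts to look and compute and a tool call to move; the robot and the scene stay as the last step left them, time stands still between calls to the robot, and variables do not carry over. Pictures are saved under pics/ and viewed, at most 10 in all, crops included, and the job is handed in when it is done.

Besides the shell and the picture viewer there is one more tool, called after ">>>" as a command line: name --argument value ..., lists and objects as JSON in quotes. apply_moves: Moves the arm, as the interface text tells. Its arguments: {"type":"object","properties":{"series":{"type":"array","items":{"type":"number"}},"squeeze":{"type":"number"}},"required":["series"]}

```bash
mkdir -p pics; cat > h.py <<'E'
import numpy as np, cv2
from rig import r
def snap(n):
    s=r.snapshot(n); np.savez(f'{n}.npz',**{k:np.asarray(v) for k,v in s.items()}); return s
def load(n): return np.load(n+'.npz')
def cloud(s):
    K=s['camera_matrix'];k1=float(s['k1']);E=s['extrinsics'];Z=s['z_map']
    v,u=np.mgrid[0:Z.shape[0],0:Z.shape[1]]
    a=(u-K[0,2])/K[0,0];b=(v-K[1,2])/K[1,1];x,y=a.copy(),b.copy()
    for _ in range(10):
        f=1+k1*(x*x+y*y);x=a/f;y=b/f
    P=np.stack([x*Z,y*Z,Z],-1)
    W=(P-E[:3,3])@E[:3,:3]; W[Z==0]=np.nan
    return W
def ray(s,u,v):
    K=s['camera_matrix'];k1=float(s['k1']);E=s['extrinsics']
    a=(u-K[0,2])/K[0,0];b=(v-K[1,2])/K[1,1];x,y=a,b
    for _ in range(10):
        f=1+k1*(x*x+y*y);x=a/f;y=b/f
    return -E[:3,:3].T@E[:3,3], E[:3,:3].T@np.array([x,y,1.])
def onz(s,u,v,z):
    c,d=ray(s,u,v); return c+d*(z-c[2])/d[2]
def proj(s,p):
    K=s['camera_matrix'];k1=float(s['k1']);E=s['extrinsics']
    q=E[:3,:3]@np.asarray(p)+E[:3,3];x,y=q[0]/q[2],q[1]/q[2];f=1+k1*(x*x+y*y)
    return K[0,0]*x*f+K[0,2],K[1,1]*y*f+K[1,2]
def tri(obs):
    A=np.zeros((3,3));b=np.zeros(3)
    for s,u,v in obs:
        c,d=ray(s,u,v);d=d/np.linalg.norm(d);M=np.eye(3)-np.outer(d,d);A+=M;b+=M@c
    return np.linalg.solve(A,b)
def save(im,name,crop=None,k=1):
    im=im[...,::-1]
    if crop: u0,v0,u1,v1=crop; im=im[v0:v1,u0:u1]
    cv2.imwrite('pics/'+name,cv2.resize(np.ascontiguousarray(im),None,fx=k,fy=k,interpolation=cv2.INTER_CUBIC))
E
python3 - <<'E'
from h import *
ims=[]
for n in ['scene','side','wrist']:
    s=snap(n); ims.append(s['image']); print(n,s['camera_matrix'][0,0],s['k1'],np.round(np.linalg.inv(s['extrinsics'])[:3,:],3).tolist())
save(ims[0],'a_scene.png',k=1.55);
save(np.hstack([ims[1],ims[2]]),'a_sw.png',k=0.78)
st=r.get_state();print(st['ee_pos'],st['ee_rot'],st['force'],st['time_s'],r.pinch_z)
E
```

```text
scene 487.8724847609644 -0.11688649112270466 [[0.636, -0.485, 0.6, -0.617], [-0.771, -0.403, 0.492, -0.764], [0.003, -0.776, -0.631, 1.129]]
side 374.12559081629206 -0.014283425042680275 [[-0.97, -0.118, 0.211, 0.151], [-0.241, 0.408, -0.881, 0.998], [0.018, -0.905, -0.424, 0.534]]
wrist 343.02591061602465 -0.05375735743782657 [[0.354, -0.885, -0.303, 0.309], [-0.935, -0.335, -0.114, -0.578], [-0.001, 0.323, -0.946, 0.374]]
[ 0.22985987 -0.6074746   0.23060663] [[ 9.35241835e-01  3.54008979e-01 -5.92992602e-04]
 [ 3.54009455e-01 -9.35241042e-01  1.22451715e-03]
 [-1.21100953e-04 -1.35514465e-03 -9.99999074e-01]] [-0.03759174  0.08080602 -0.40939034] 0.15 0.0187
```

View pics/a_scene.png

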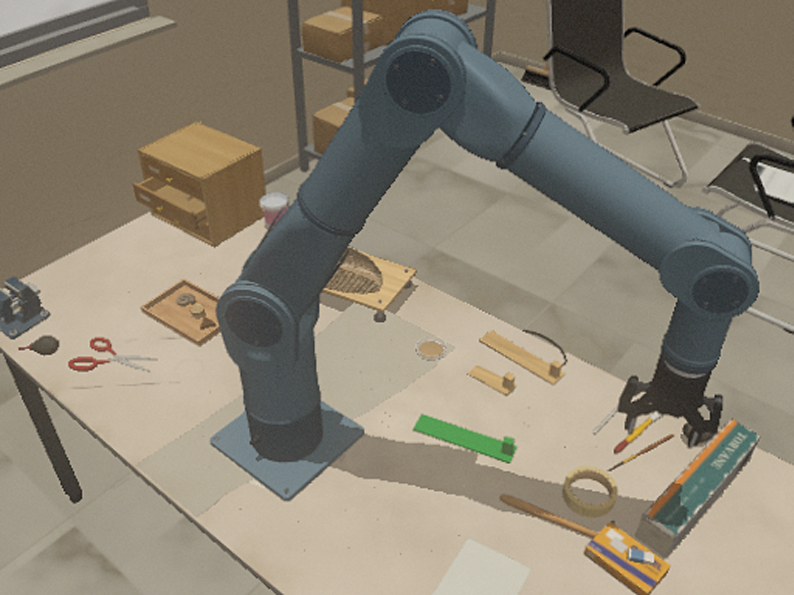

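View pics/a_sw.png

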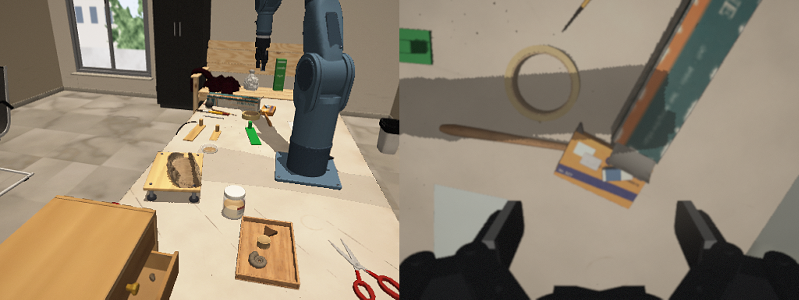

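The scene picture shows three candidates: the long wooden shim (520,355), the short wooden taper (492,380) and the green look-alike (465,438). The two wooden ones fit the description and the green one stays untouched. I'll confirm this in enlarged crops.

```bash
python3 - <<'E'
from h import *
s=load('scene'); t=load('side')
A=s['image'][150:280,205:375]; B=t['image'][140:270,170:340]
A=cv2.resize(A[...,::-1],None,fx=4.7,fy=4.5,interpolation=cv2.INTER_CUBIC)
cv2.imwrite('pics/b_scene.png',A)
cv2.imwrite('pics/b_side.png',cv2.resize(B[...,::-1],None,fx=4.7,fy=4.5,interpolation=cv2.INTER_CUBIC))
for n,d in(('scene',s),('side',t)):
    W=cloud(d)
    for lab,(z0,z1) in {'blk':(.03,.045),'board':(.047,.057)}.items():
        m=(W[...,2]>z0)&(W[...,2]<z1)&(W[...,0]>.3)&(W[...,0]<.9)&(W[...,1]<.3)&(W[...,1]>-.7)
        k,l,st,c=cv2.connectedComponentsWithStats(m.astype(np.uint8))
        for i in range(1,k):
            if st[i,4]>8: print(n,lab,st[i].tolist(),np.round(W[l==i].mean(0),3),np.round(W[l==i].min(0),3),np.round(W[l==i].max(0),3))
E
```

```text
scene blk [355, 233, 7, 7, 33] [ 0.472 -0.315  0.038] [ 0.463 -0.323  0.031] [ 0.484 -0.305  0.044]
scene blk [325, 240, 8, 8, 36] [ 0.382 -0.258  0.038] [ 0.374 -0.268  0.031] [ 0.394 -0.246  0.044]
scene blk [441, 272, 6, 9, 27] [ 0.488 -0.603  0.037] [ 0.477 -0.61   0.03 ] [ 0.499 -0.593  0.043]
scene blk [453, 279, 5, 4, 12] [ 0.496 -0.638  0.034] [ 0.491 -0.643  0.03 ] [ 0.501 -0.633  0.039]
scene board [209, 163, 60, 38, 771] [0.437 0.139 0.053] [0.335 0.069 0.047] [0.538 0.25  0.057]
side blk [263, 126, 51, 10, 178] [ 0.43  -0.642  0.038] [ 0.301 -0.672  0.03 ] [ 0.53  -0.586  0.045]
side blk [255, 152, 5, 4, 19] [ 0.476 -0.308  0.038] [ 0.468 -0.321  0.031] [ 0.483 -0.3    0.044]
side blk [276, 159, 5, 5, 23] [ 0.383 -0.252  0.039] [ 0.375 -0.266  0.032] [ 0.391 -0.244  0.044]
side board [265, 124, 49, 8, 108] [ 0.414 -0.651  0.052] [ 0.301 -0.673  0.047] [ 0.529 -0.634  0.057]
side board [187, 194, 41, 44, 910] [0.477 0.223 0.054] [0.394 0.093 0.052] [0.535 0.3   0.057]
side board [221, 195, 38, 49, 957] [0.39  0.215 0.055] [0.324 0.082 0.051] [0.459 0.3   0.057]
side board [246, 196, 15, 29, 197] [0.372 0.125 0.054] [0.341 0.072 0.049] [0.41  0.22  0.057]
```

View pics/b_scene.png

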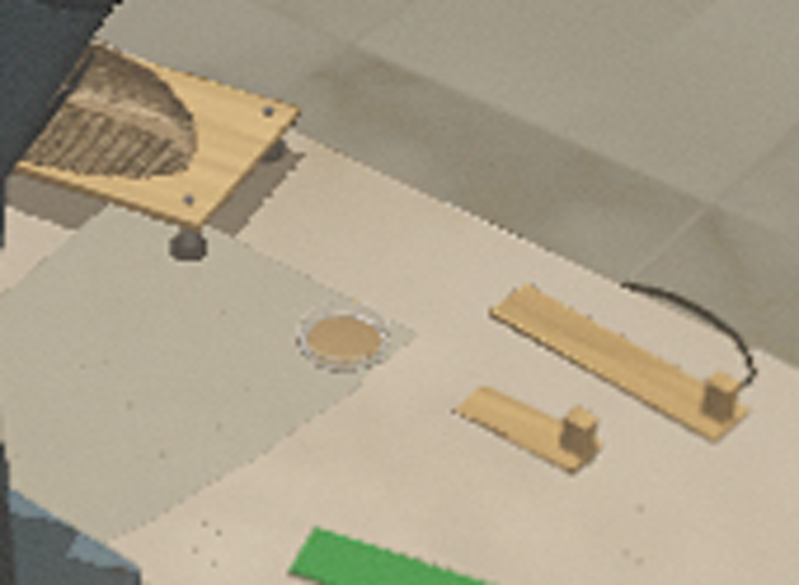

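View pics/b_side.png

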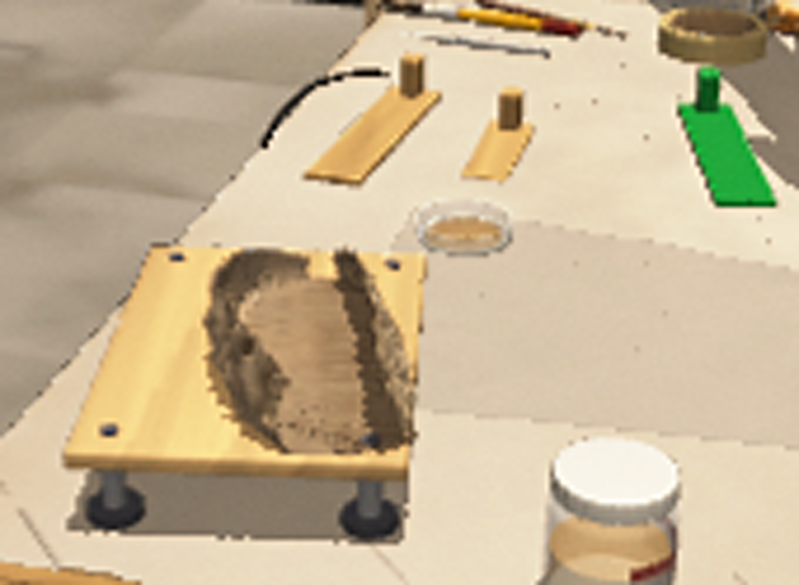

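Crop readings:
- **Flat shim:** long wooden plate, tip at (490-525,286-312), block at (722,395). It is the only long unpainted one.
- **Taper:** block at (578,432), thin tip at (455-485,388-412).
- **Board bolts:** far right at scene (268,111) / side (176,257), near right at scene (188,201) / side (393,264).

I'll triangulate these next.

```bash
python3 - <<'E'
from h import *
s=load('scene'); t=load('side')
S=lambda x,y:(s,205+(x-2)/4.7,150+(y-2)/4.5)
T=lambda x,y:(t,170+(x-2)/4.7,140+(y-2)/4.5)
P={}
for n,a,b in [('boltFR',(268,111),(176,257)),('boltNR',(188,201),(393,264)),
 ('flat tip near',(490,312),(360,183)),('flat tip far',(525,286),(305,178)),('flat tail near',(716,440),None),('flat tail far',(747,410),(440,95)),
 ('flat blk top',(722,381),(412,58)),('tap tip near',(455,410),(502,180)),('tap tip far',(486,387),(463,177)),('tap tail near',(573,473),None),('tap blk top',(580,416),(512,92)),('petri',(344,338),(465,230))]:
    P[n]=tri([S(*a),T(*b)]) if b else onz(*S(*a),.006)
    print(n,np.round(P[n],4),'scene-only z=.052/.006/.040',[np.round(onz(*S(*a),z)[:2],3).tolist() for z in(.052,.006,.04)], [np.round(onz(*T(*b),z)[:2],3).tolist() for z in(.052,.006,.04)] if b else '')
print('boltFL side@.052',onz(*T(109,430),.052))
# shim cloud PCA yaw
for n,d in(('scene',s),('side',t)):
    W=cloud(d); im=d['image'].astype(int)
    for lab,(x0,x1,y0,y1) in {'flat':(.42,.56,-.36,-.1),'taper':(.34,.42,-.3,-.14)}.items():
        m=(W[...,0]>x0)&(W[...,0]<x1)&(W[...,1]>y0)&(W[...,1]<y1)&(im[...,0]-im[...,2]>55)&(W[...,2]<.02)&(W[...,2]>-.005)
        q=W[m]; rr=cv2.minAreaRect(q[:,:2].astype(np.float32)*1000); print(n,lab,m.sum(),np.round(q.mean(0),4),rr)
E
```

```text
boltFR [0.5134 0.1172 0.0554] scene-only z=.052/.006/.040 [[0.517, 0.12], [0.565, 0.158], [0.53, 0.13]] [[0.516, 0.111], [0.551, 0.026], [0.525, 0.089]]
boltNR [0.3854 0.0906 0.0552] scene-only z=.052/.006/.040 [[0.388, 0.093], [0.431, 0.13], [0.399, 0.103]] [[0.387, 0.084], [0.41, -0.003], [0.393, 0.061]]
flat tip near [ 0.4681 -0.1272  0.0066] scene-only z=.052/.006/.040 [[0.425, -0.153], [0.47, -0.127], [0.437, -0.146]] [[0.44, -0.029], [0.468, -0.128], [0.447, -0.055]]
flat tip far [ 0.511  -0.1294  0.0047] scene-only z=.052/.006/.040 [[0.465, -0.156], [0.511, -0.13], [0.477, -0.149]] [[0.478, -0.027], [0.509, -0.125], [0.486, -0.053]]
flat tail near [ 0.4554 -0.3252  0.006 ] scene-only z=.052/.006/.040 [[0.411, -0.343], [0.455, -0.325], [0.423, -0.338]] 
flat tail far [ 0.4673 -0.332   0.0136] scene-only z=.052/.006/.040 [[0.451, -0.344], [0.496, -0.327], [0.462, -0.34]] [[0.428, -0.208], [0.455, -0.324], [0.435, -0.238]]
flat blk top [ 0.4761 -0.3121  0.0415] scene-only z=.052/.006/.040 [[0.465, -0.317], [0.512, -0.297], [0.478, -0.312]] [[0.469, -0.284], [0.5, -0.407], [0.477,
[... 717 characters left out ...]
378, -0.062], [0.348, -0.083]] [[0.356, 0.024], [0.376, -0.069], [0.361, 0.0]]
boltFL side@.052 [0.47516065 0.30813382 0.052     ]
scene flat 509 [ 0.4828 -0.2248  0.0067] ((494.5091247558594, -227.1288604736328), (202.07460021972656, 73.25873565673828), 86.69137573242188)
scene taper 209 [ 0.3823 -0.2117  0.006 ] ((385.72265625, -214.1551971435547), (105.78350830078125, 39.77092361450195), 87.2215805053711)
side flat 293 [ 0.4826 -0.2188  0.0082] ((487.66876220703125, -244.0765838623047), (94.11276245117188, 235.8759307861328), 11.156566619873047)
side taper 144 [ 0.3826 -0.2144  0.0079] ((384.6289367675781, -229.40115356445312), (39.50302505493164, 126.85297393798828), 0.49374014139175415)
```

Units first: shifts go in shares of 40 cm and turns go in shares of 2 pi rad. So 33.5 cm is 0.8375, -18.8 cm is -0.47, -1.142 rad is -0.1818.

>>> apply_moves --series '[-1, 0.8375, -0.47, 0, -0.1818, -1, 0.8375, -0.47, 0, -0.1818, -1, 0.8375, -0.47, 0, -0.1818, -1, 0.8375, -0.47, 0, -0.1818, -1, 0.8375, -0.47, 0, -0.1818, -1, 0.8375, -0.47, 0, -0.1818, -1, 0.8375, -0.47, 0, -0.1818, -1, 0.8375, -0.47, 0, -0.1818, -1, 0.8375, -0.47, 0.1, -0.1818, -1, 0.8375, -0.47, 0.1, -0.1818]' --squeeze 60

```text
time_s: 1.4
ee_pos: [0.4733, -0.3145, 0.1888]
ee_rot: [[0.071, 0.997, -0.006], [0.997, -0.071, 0.002], [0.002, -0.006, -1.0]]
force: [0.3, -0.2, 0.5]
finger_gap: 0.0853
finger_force: 0.0
```

```bash
python3 - <<'E'
from h import *
s=snap('wrist'); save(s['image'],'c_wrist.png',k=1.55)
np.savez('wrist1.npz',**{k:np.asarray(v) for k,v in s.items()})
st=r.get_state();print(np.round(st['ee_pos'],4),np.round(st['ee_rot'],4),st['force'],st['joints'],st['time_s'])
for p in [(.4765,-.3136,.04),(.489,-.128,.006),(.3835,-.2575,.04),(.384,-.168,.002),(.5145,.117,.052)]: print(p,np.round(np.array(proj(s,p))*1.55))
E
```

```text
[ 0.4748 -0.3148  0.1906] [[ 7.030e-02  9.975e-01 -3.100e-03]
 [ 9.975e-01 -7.030e-02  8.000e-04]
 [ 5.000e-04 -3.100e-03 -1.000e+00]] [ 0.45103808  0.51717586 -0.21368519] [ 0.76807762  0.47432324 -0.34491214  1.77443285  0.19479392  0.92936567
  0.27040271] 1.45
(0.4765, -0.3136, 0.04) [402. 266.]
(0.489, -0.128, 0.006) [401. -87.]
(0.3835, -0.2575, 0.04) [224. 178.]
(0.384, -0.168, 0.002) [221.  12.]
(0.5145, 0.117, 0.052) [ 417. -570.]
```

View pics/c_wrist.png

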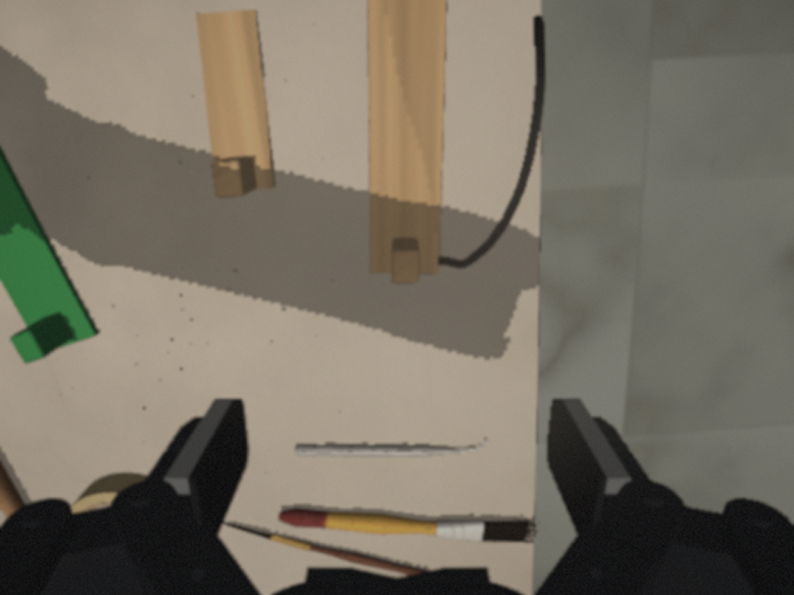

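The wrist picture shows the flat shim's block top at about (405,266) against a predicted (402,266), and its axis lines up with the tool. The taper's block top is at about (229,180). I'm descending to the flat shim.

In the tool's units: 17.3 cm is 0.4325, 0.15 cm is 0.0038.

>>> apply_moves --series '[-1, 0, 0.0038, 0.125, 0, -1, 0, 0.0038, 0.25, 0, -1, 0, 0.0038, 0.35, 0, -1, 0, 0.0038, 0.4, 0, -1, 0, 0.0038, 0.4325, 0, -1, 0, 0.0038, 0.4325, 0, -1, 0, 0.0038, 0.4325, 0]'

```text
time_s: 2.33
ee_pos: [0.4792, -0.3142, 0.0196]
ee_rot: [[0.067, 0.998, 0.002], [0.998, -0.067, -0.001], [-0.001, 0.002, -1.0]]
force: [-0.4, -0.7, -0.6]
finger_gap: 0.0856
finger_force: 0.0
```

>>> apply_moves --series '[1, 0, 0, 0, 0, 1, 0, 0, 0, 0, 1, 0, 0, 0, 0, 1, 0, 0, 0, 0, 1, 0, 0, 0, 0, 1, 0, 0, 0, 0, 1, 0, 0, 0, 0, 1, 0, 0, 0, 0]' --squeeze 60

```text
time_s: 3.32
ee_pos: [0.4786, -0.3137, 0.0186]
ee_rot: [[0.067, 0.998, 0.0], [0.998, -0.067, -0.0], [-0.0, 0.0, -1.0]]
force: [-0.3, 1.0, 4.5]
finger_gap: 0.0148
finger_force: 59.5
```

```bash
python3 - <<'E'
from h import *
s=load('scene')
for x,y in [(330,155),(450,212),(600,275),(700,325),(775,362)]: print(np.round(onz(s,205+(x-2)/4.7,150+(y-2)/4.5,0),3))
w=load('wrist1')
for x,y in [(539,120),(537,420)]: print(np.round(onz(w,x/1.55,y/1.55,0),3))
# refine FR/NR bolts by dark blob in scene/side
for n,p in(('scene',[(.5145,.117,.052),(.386,.0905,.052)]),('side',[(.5145,.117,.052),(.386,.0905,.052),(.474,.313,.052)])):
    d=load(n)
    for q in p:
        u,v=proj(d,q); u0,v0=int(u)-5,int(v)-5; g=cv2.cvtColor(d['image'],cv2.COLOR_RGB2GRAY)[v0:v0+11,u0:u0+11].astype(float)
        wt=np.clip(np.median(g)-25-g,0,None); yy,xx=np.mgrid[0:11,0:11]
        uc,vc=u0+(wt*xx).sum()/wt.sum(),v0+(wt*yy).sum()/wt.sum(); print(n,q,(round(u,1),round(v,1)),(round(uc,1),round(vc,1)),np.round(onz(d,uc,vc,.054),4))
E
```

```text
[0.556 0.086 0.   ]
[ 0.556 -0.031  0.   ]
[ 0.564 -0.163  0.   ]
[ 0.562 -0.251  0.   ]
[ 0.56  -0.314  0.   ]
[ 0.564 -0.24   0.   ]
[ 0.565 -0.447  0.   ]
scene (0.5145, 0.117, 0.052) (np.float64(261.8), np.float64(174.8)) (np.float64(262.7), np.float64(173.3)) [0.5219 0.1189 0.054 ]
scene (0.386, 0.0905, 0.052) (np.float64(244.8), np.float64(194.8)) (np.float64(243.6), np.float64(197.7)) [0.3693 0.0818 0.054 ]
side (0.5145, 0.117, 0.052) (np.float64(206.7), np.float64(197.6)) (np.float64(205.4), np.float64(195.1)) [0.5223 0.1069 0.054 ]
side (0.386, 0.0905, 0.052) (np.float64(253.1), np.float64(199.3)) (np.float64(251.1), np.float64(200.4)) [0.3885 0.1026 0.054 ]
side (0.474, 0.313, 0.052) (np.float64(192.4), np.float64(236.3)) (np.float64(192.3), np.float64(236.8)) [0.4719 0.3178 0.054 ]
```

In the tool's units: 19.2 cm is 0.48, 17 cm is 0.425, -0.067 rad is -0.0107.

>>> apply_moves --series '[1, 0, 0, -0.0375, 0, 1, 0.075, 0.01, -0.05, -0.0048, 1, 0.175, 0.0225, -0.05, -0.0107, 1, 0.3, 0.0375, -0.05, -0.0107, 1, 0.425, 0.0525, -0.05, -0.0107, 1, 0.48, 0.06, -0.05, -0.0107, 1, 0.48, 0.06, -0.05, -0.0107, 1, 0.48, 0.06, -0.025, -0.0107, 1, 0.48, 0.06, -0.0075, -0.0107, 1, 0.48, 0.06, -0.0075, -0.0107]'

```text
time_s: 4.58
ee_pos: [0.5141, -0.1246, 0.0203]
ee_rot: [[0.002, 1.0, -0.002], [1.0, -0.002, -0.0], [-0.0, -0.002, -1.0]]
force: [0.1, -0.2, -1.4]
finger_gap: 0.0149
finger_force: 58.8
```

```bash
python3 - <<'E'
from h import *
a=snap('scene');b=snap('side');
A=cv2.resize(a['image'][150:250,205:375],None,fx=4.7,fy=4.7,interpolation=cv2.INTER_CUBIC)[:290]
B=cv2.resize(b['image'][160:225,170:340],None,fx=4.7,fy=4.7,interpolation=cv2.INTER_CUBIC)
save(np.vstack([A,B]),'d.png')
st=r.get_state();print(np.round(st['ee_pos'],4),np.round(st['force'],2),st['time_s'])
E
```

```text
[ 0.5148 -0.1242  0.021 ] [ 0.26  0.21 -0.55] 4.675
```

View pics/d.png

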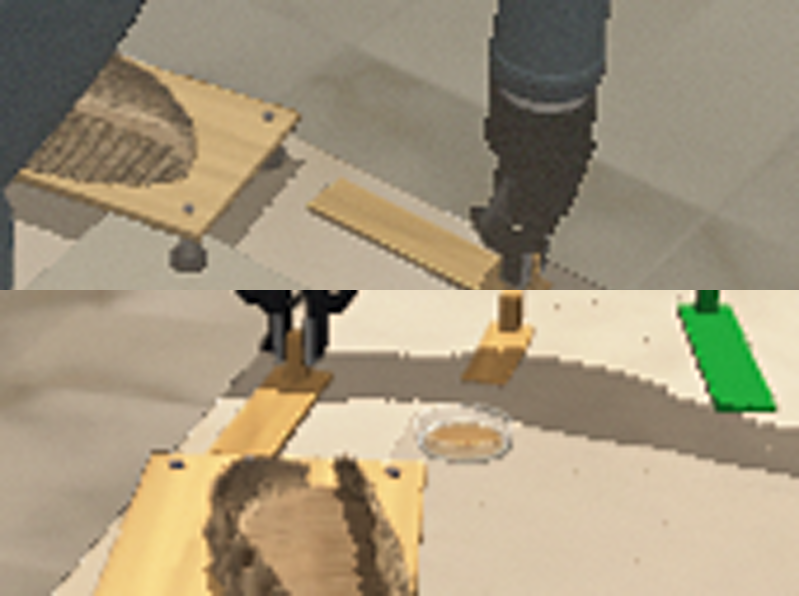

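```bash
python3 - <<'E'
from h import *
a=load('scene')
for x,y in [(308,205),(343,180)]: print('tip',np.round(onz(a,205+(x-2)/4.7,150+(y-2)/4.7,.009),4))
for p in [(.5145,.117,.014),(.386,.0905,.004),(.5145,.063,.009)]:
    u,v=proj(a,p); print(p,round((u-205)*4.7+2),round((v-150)*4.7+2))
E
```

```text
tip [0.4921 0.0596 0.009 ]
tip [0.5343 0.0575 0.009 ]
(0.5145, 0.117, 0.014) 268 157
(0.386, 0.0905, 0.004) 189 262
(0.5145, 0.063, 0.009) 322 189
```

In the tool's units: 7.6 cm is 0.19, 0.35 cm is 0.0088.

>>> apply_moves --series '[1, 0, 0, 0.0088, 0, 1, 0, 0, 0.0088, 0, 1, 0.0375, 0, 0.0088, 0, 1, 0.075, 0, 0.0088, 0, 1, 0.1125, 0, 0.0088, 0, 1, 0.15, 0, 0.0088, 0, 1, 0.175, 0, 0.0088, 0, 1, 0.19, 0, 0.0088, 0, 1, 0.19, 0, 0.0088, 0, 1, 0.19, 0, 0.0088, 0]'

```text
time_s: 5.92
ee_pos: [0.516, -0.0476, 0.0185]
ee_rot: [[-0.0, 1.0, 0.002], [1.0, 0.0, -0.0], [-0.0, 0.002, -1.0]]
force: [-0.3, -0.7, 5.6]
finger_gap: 0.0147
finger_force: 59.8
```

In the tool's units: -11 cm is -0.275, -6 cm is -0.15.

>>> apply_moves --series '[-1, 0, 0, 0, 0, -1, 0, 0, 0, 0, -1, 0, 0, 0, 0, -1, 0, 0, 0, 0, -1, 0, 0, 0, 0, -1, 0, 0, -0.075, 0, -1, 0, 0, -0.15, 0, -1, 0, 0, -0.275, 0, -1, 0, 0, -0.275, 0, -1, 0, 0, -0.275, 0]'

```text
time_s: 7.18
ee_pos: [0.5148, -0.0478, 0.1275]
ee_rot: [[0.0, 1.0, -0.0], [1.0, -0.0, -0.0], [-0.0, -0.0, -1.0]]
force: [-0.9, 0.1, -0.1]
finger_gap: 0.0853
finger_force: 0.0
```

```bash
python3 - <<'E'
from h import *
w=snap('wrist');a=snap('scene')
save(w['image'],'e.png',k=1.5)
st=r.get_state();print(np.round(st['ee_pos'],4),np.round(st['ee_rot'],4),np.round(st['force'],2),st['time_s'])
W=cloud(w);im=w['image'].astype(int)
m=(W[...,2]>.034)&(W[...,2]<.046)&(W[...,1]<.02)
k,l,stt,c=cv2.connectedComponentsWithStats(m.astype(np.uint8))
for i in range(1,k):
    if stt[i,4]>30: print(stt[i],np.round(W[l==i].mean(0),4))
for p in [(.516,-.0476,.04),(.516,.117,.052)]: print(np.array(proj(w,p))*1.5)
E
```

```text
[ 0.5141 -0.0477  0.1267] [[-1.0e-04  1.0e+00 -2.3e-03]
 [ 1.0e+00  1.0e-04  1.0e-04]
 [ 1.0e-04 -2.3e-03 -1.0e+00]] [-0.16  0.45  0.54] 7.275
[246 180  23  29 624] [ 0.5168 -0.0467  0.0398]
[383.8719392  293.38785505]
[ 383.66644983 -121.44294353]
```

View pics/e.png

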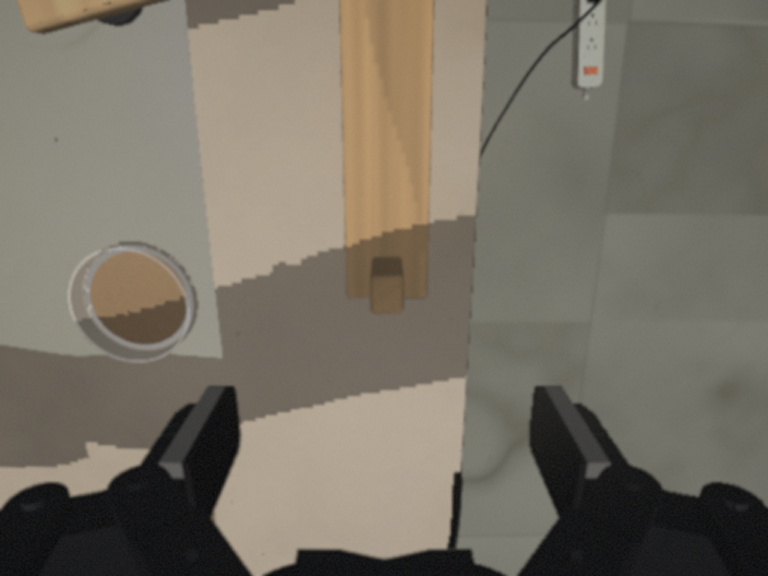

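Flat shim is in place, block at (388,293), straight along world y. Next I'll check the short foot's bolt from above.

>>> apply_moves --series '[-1, 0.075, 0, -0.15, 0, -1, 0.2, 0, -0.25, 0, -1, 0.3, 0, -0.3, 0, -1, 0.3, 0, -0.3, 0, -1, 0.3, 0, -0.3, 0]'

```text
time_s: 7.9
ee_pos: [0.5144, 0.0715, 0.2464]
ee_rot: [[0.0, 1.0, -0.002], [1.0, -0.0, -0.001], [-0.001, -0.002, -1.0]]
force: [-0.3, -0.5, -0.3]
finger_gap: 0.0856
finger_force: 0.0
```

```bash
python3 - <<'E'
from h import *
w=snap('wrist'); save(w['image'],'f.png',k=1.5)
st=r.get_state();print(np.round(st['ee_pos'],4),st['time_s'])
for p in [(.5145,.117,.052),(.386,.0905,.052)]: print(np.array(proj(w,p))*1.5)
E
```

```text
[0.5144 0.0709 0.2463] 7.95
[382.73036655 170.97369698]
[190.2285761  212.13348597]
```

View pics/f.png

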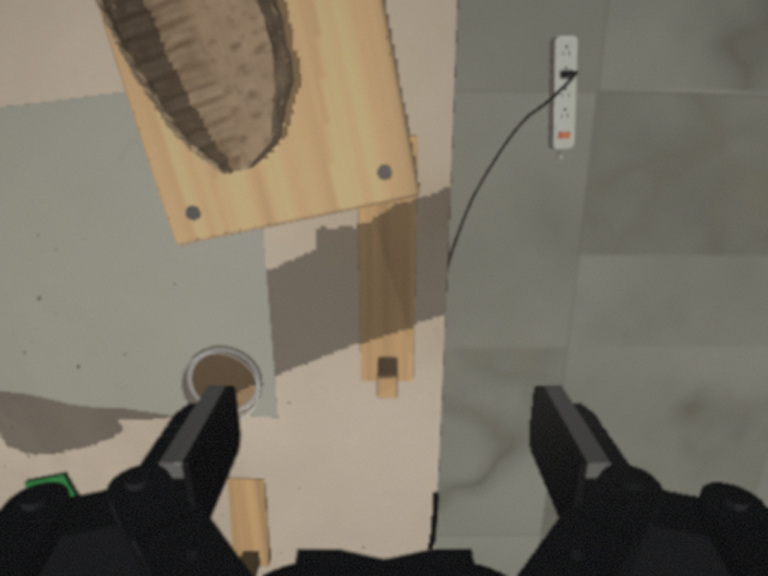

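The bolt is at (385,172), about 1 mm from the estimate, and the flat shim is centred under it. Now for the taper.

```bash
python3 - <<'E'
from h import *
w=load('wrist1');W=cloud(w);im=w['image'].astype(int)
m=(W[...,2]>.036)&(W[...,2]<.046)&(W[...,0]<.45)&(W[...,0]>.35)&(W[...,1]>-.3)
q=W[m];print(m.sum(),np.round(q.mean(0),4),cv2.minAreaRect(q[:,:2].astype(np.float32)*1000))
m=(W[...,2]>.0)&(W[...,2]<.013)&(W[...,0]<.43)&(W[...,0]>.34)&(W[...,1]>-.3)&(im[...,0]-im[...,2]>45)
q=W[m];c,(a,b),ang=cv2.minAreaRect(q[:,:2].astype(np.float32)*1000);print(m.sum(),np.round(q.mean(0),4),c,a,b,ang)
for x,y in [(198,13),(256,11),(274,186)]: print(np.round(onz(w,x/1.55,y/1.55,.009 if y>100 else .002),4))
E
```

```text
448 [ 0.3853 -0.2573  0.04  ] ((384.85150146484375, -257.5794372558594), (20.295896530151367, 15.496561050415039), 88.0130844116211)
3626 [ 0.3862 -0.2082  0.0059] (384.9999084472656, -211.548095703125) 88.73661804199219 37.03644943237305 87.15853881835938
[ 0.3708 -0.1673  0.002 ]
[ 0.404  -0.1693  0.002 ]
[ 0.4026 -0.2671  0.009 ]
```

In the tool's units: -32.85 cm is -0.8213, -12.9 cm is -0.3225, 0.03 rad is 0.0048.

>>> apply_moves --series '[-1, -0.8213, -0.3225, 0, 0.0048, -1, -0.8213, -0.3225, 0, 0.0048, -1, -0.8213, -0.3225, 0, 0.0048, -1, -0.8213, -0.3225, 0, 0.0048, -1, -0.8213, -0.3225, 0, 0.0048, -1, -0.8213, -0.3225, 0, 0.0048, -1, -0.8213, -0.3225, 0.15, 0.0048, -1, -0.8213, -0.3225, 0.3, 0.0048, -1, -0.8213, -0.3225, 0.4, 0.0048, -1, -0.8213, -0.3225, 0.4, 0.0048]'

```text
time_s: 9.2
ee_pos: [0.3825, -0.2555, 0.0848]
ee_rot: [[0.032, 0.999, -0.007], [0.999, -0.032, 0.004], [0.004, -0.007, -1.0]]
force: [-0.7, -1.1, 1.1]
finger_gap: 0.0855
finger_force: 0.0
```

>>> apply_moves --series '[-1, 0, 0, 0, 0, -1, 0, 0, 0, 0]'

```text
time_s: 9.45
ee_pos: [0.3871, -0.2571, 0.0894]
ee_rot: [[0.031, 1.0, 0.003], [1.0, -0.031, -0.002], [-0.002, 0.003, -1.0]]
force: [0.6, 0.8, 0.0]
finger_gap: 0.0857
finger_force: 0.0
```

In the tool's units: 6.9 cm is 0.1725, 6 cm is 0.15.

>>> apply_moves --series '[-1, 0, 0, 0.1, 0, -1, 0, 0, 0.15, 0, -1, 0, 0, 0.1725, 0, -1, 0, 0, 0.1725, 0, 1, 0, 0, 0.1725, 0, 1, 0, 0, 0.1725, 0, 1, 0, 0, 0.1725, 0, 1, 0, 0, 0.1725, 0, 1, 0, 0, 0.1725, 0, 1, 0, 0, 0.1725, 0]' --squeeze 50

```text
time_s: 10.7
ee_pos: [0.3861, -0.2563, 0.0192]
ee_rot: [[0.03, 1.0, 0.0], [1.0, -0.03, -0.0], [-0.0, 0.0, -1.0]]
force: [-1.6, -0.5, 4.9]
finger_gap: 0.015
finger_force: 48.8
```

>>> apply_moves --series '[1, 0, 0, 0, 0, 1, 0, 0, 0, 0]'

```text
time_s: 10.95
ee_pos: [0.3862, -0.2562, 0.0192]
ee_rot: [[0.03, 1.0, 0.0], [1.0, -0.03, -0.0], [-0.0, 0.0, -1.0]]
force: [-1.3, -0.3, 6.0]
finger_gap: 0.0148
finger_force: 48.8
```

In the tool's units: 25 cm is 0.625, 20 cm is 0.5, -0.03 rad is -0.0048.

>>> apply_moves --series '[1, 0, 0, -0.1, 0, 1, 0, 0, -0.2, 0, 1, 0.125, 0.0625, -0.2, -0.0048, 1, 0.25, 0.125, -0.2, -0.0048, 1, 0.375, 0.1875, -0.2, -0.0048, 1, 0.5, 0.25, -0.2, -0.0048, 1, 0.625, 0.3075, -0.2, -0.0048, 1, 0.625, 0.3075, -0.2, -0.0048, 1, 0.625, 0.3075, -0.2, -0.0048, 1, 0.625, 0.3075, -0.2, -0.0048]'

```text
time_s: 12.2
ee_pos: [0.5158, -0.0117, 0.0986]
ee_rot: [[0.002, 1.0, -0.001], [1.0, -0.002, -0.001], [-0.001, -0.001, -1.0]]
force: [0.7, 0.2, -0.9]
finger_gap: 0.0147
finger_force: 48.9
```

```bash
python3 - <<'E'
from h import *
w=snap('wrist');st=r.get_state();print(np.round(st['ee_pos'],4),np.round(st['ee_rot'][:2],4),np.round(st['force'],2),st['time_s'])
save(w['image'],'g.png',k=1.5)
E
```

```text
[ 0.5159 -0.0117  0.0987] [[ 2.5e-03  1.0e+00 -7.0e-04]
 [ 1.0e+00 -2.5e-03 -8.0e-04]] [ 0.01 -0.11 -1.88] 12.25
```

View pics/g.png

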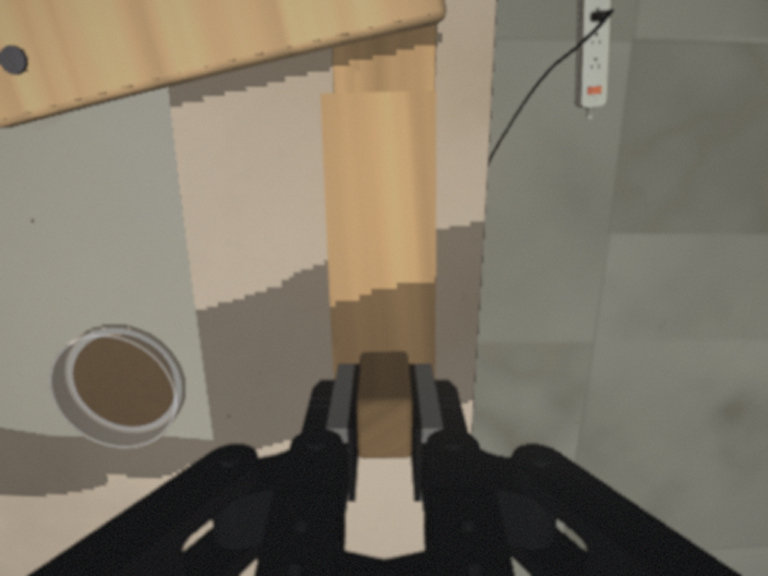

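The taper is held over the flat shim: its tip centre is at (377,92) and the flat shim's centre line is at about 384, so they are aligned within 2 mm. I'm lowering it.

In the tool's units: 7 cm is 0.175, 6 cm is 0.15, 0.02 rad is 0.0032.

>>> apply_moves --series '[1, 0, 0, 0.1, 0.0032, 1, 0, 0, 0.15, 0.0032, 1, 0, 0, 0.175, 0.0032, 1, 0, 0, 0.175, 0.0032, 1, 0, 0, 0.175, 0.0032]'

```text
time_s: 12.88
ee_pos: [0.5172, -0.0101, 0.0296]
ee_rot: [[0.02, 1.0, 0.001], [1.0, -0.02, -0.0], [0.0, 0.001, -1.0]]
force: [-0.9, 0.8, 0.5]
finger_gap: 0.015
finger_force: 48.9
```

In the tool's units: 0.2 cm is 0.005.

>>> apply_moves --series '[1, 0, 0, 0.005, 0, 1, 0, 0, 0.005, 0, 1, 0, 0, 0.005, 0]'

```text
time_s: 13.25
ee_pos: [0.5167, -0.0099, 0.027]
ee_rot: [[0.02, 1.0, 0.0], [1.0, -0.02, 0.0], [0.0, 0.0, -1.0]]
force: [-0.5, 0.4, -0.5]
finger_gap: 0.0152
finger_force: 48.9
```

In the tool's units: 0.15 cm is 0.0038.

>>> apply_moves --series '[1, 0, 0, 0.0038, 0, 1, 0, 0, 0.0038, 0, 1, 0, 0, 0.0038, 0]'

```text
time_s: 13.62
ee_pos: [0.5165, -0.0099, 0.0252]
ee_rot: [[0.02, 1.0, -0.0], [1.0, -0.02, -0.0], [-0.0, -0.0, -1.0]]
force: [-0.1, 0.6, -0.1]
finger_gap: 0.0149
finger_force: 49.0
```

In the tool's units: 0.07 cm is 0.0018.

>>> apply_moves --series '[1, 0, 0, 0.0018, 0, 1, 0, 0, 0.0018, 0, 1, 0, 0, 0.0018, 0]'

```text
time_s: 14.0
ee_pos: [0.5165, -0.0099, 0.0252]
ee_rot: [[0.02, 1.0, -0.0], [1.0, -0.02, -0.0], [-0.0, -0.0, -1.0]]
force: [-1.9, 0.3, 6.6]
finger_gap: 0.0151
finger_force: 50.0
```

In the tool's units: 1.8 cm is 0.045, 1.5 cm is 0.0375.

>>> apply_moves --series '[1, 0.0125, 0, 0, 0, 1, 0.025, 0, 0, 0, 1, 0.0375, 0, 0, 0, 1, 0.045, 0, 0, 0, 1, 0.045, 0, 0, 0, 1, 0.045, 0, 0, 0]'

```text
time_s: 14.75
ee_pos: [0.5177, 0.0074, 0.0252]
ee_rot: [[0.021, 1.0, 0.001], [1.0, -0.021, -0.001], [-0.001, 0.001, -1.0]]
force: [0.4, -2.9, 5.2]
finger_gap: 0.015
finger_force: 49.6
```

In the tool's units: 0.8 cm is 0.02, -0.06 cm is -0.0015.

>>> apply_moves --series '[1, 0, 0, -0.0015, 0, 1, 0, 0, -0.0015, 0, 1, 0.01, 0, -0.0015, 0, 1, 0.02, 0, -0.0015, 0, 1, 0.02, 0, -0.0015, 0, 1, 0.02, 0, -0.0015, 0]'

```text
time_s: 15.5
ee_pos: [0.5172, 0.0169, 0.0252]
ee_rot: [[0.019, 1.0, 0.0], [1.0, -0.019, 0.001], [0.001, 0.0, -1.0]]
force: [0.2, 1.6, 2.3]
finger_gap: 0.0147
finger_force: 49.2
```

In the tool's units: 0.3 cm is 0.0075.

>>> apply_moves --series '[1, 0.0075, 0, 0, 0, 1, 0.0075, 0, 0, 0, 1, 0.0075, 0, 0, 0]'

```text
time_s: 15.88
ee_pos: [0.5172, 0.019, 0.0252]
ee_rot: [[0.02, 1.0, 0.0], [1.0, -0.02, -0.0], [-0.0, 0.0, -1.0]]
force: [-0.9, -2.0, 3.2]
finger_gap: 0.015
finger_force: 49.2
```

In the tool's units: 0.2 cm is 0.005, 0.1 cm is 0.0025.

>>> apply_moves --series '[1, 0, 0, -0.0008, 0, 1, 0.0025, 0, -0.0008, 0, 1, 0.005, 0, -0.0008, 0, 1, 0.005, 0, -0.0008, 0]'

```text
time_s: 16.38
ee_pos: [0.5171, 0.0212, 0.0254]
ee_rot: [[0.02, 1.0, -0.0], [1.0, -0.02, 0.0], [0.0, -0.0, -1.0]]
force: [-0.4, 0.4, -0.3]
finger_gap: 0.0149
finger_force: 49.0
```

In the tool's units: 0.2 cm is 0.005, 0.1 cm is 0.0025.

>>> apply_moves --series '[1, 0.0025, 0, 0, 0, 1, 0.005, 0, 0, 0, 1, 0.005, 0, 0, 0]'

```text
time_s: 16.75
ee_pos: [0.5172, 0.0232, 0.0255]
ee_rot: [[0.02, 1.0, -0.0], [1.0, -0.02, 0.0], [0.0, -0.0, -1.0]]
force: [-1.1, -0.0, -1.1]
finger_gap: 0.0151
finger_force: 49.0
```

In the tool's units: 0.2 cm is 0.005, 0.1 cm is 0.0025.

>>> apply_moves --series '[1, 0.0025, 0, 0, 0, 1, 0.005, 0, 0, 0, 1, 0.005, 0, 0, 0]'

```text
time_s: 17.12
ee_pos: [0.5173, 0.0252, 0.0255]
ee_rot: [[0.02, 1.0, 0.0], [1.0, -0.02, 0.0], [0.0, 0.0, -1.0]]
force: [-0.7, 0.2, -0.5]
finger_gap: 0.0148
finger_force: 49.0
```

In the tool's units: 0.2 cm is 0.005, 0.1 cm is 0.0025.

>>> apply_moves --series '[1, 0.0025, 0, 0, 0, 1, 0.005, 0, 0, 0, 1, 0.005, 0, 0, 0]'

```text
time_s: 17.5
ee_pos: [0.5173, 0.0272, 0.0255]
ee_rot: [[0.02, 1.0, 0.0], [1.0, -0.02, 0.0], [0.0, 0.0, -1.0]]
force: [0.5, -0.4, 0.3]
finger_gap: 0.015
finger_force: 49.0
```

In the tool's units: 0.2 cm is 0.005, 0.1 cm is 0.0025.

>>> apply_moves --series '[1, 0.0025, 0, 0, 0, 1, 0.005, 0, 0, 0, 1, 0.005, 0, 0, 0]'

```text
time_s: 17.88
ee_pos: [0.5173, 0.0292, 0.0255]
ee_rot: [[0.02, 1.0, -0.0], [1.0, -0.02, 0.0], [0.0, -0.0, -1.0]]
force: [-0.1, -0.2, -0.5]
finger_gap: 0.0149
finger_force: 49.0
```

In the tool's units: 0.2 cm is 0.005, 0.1 cm is 0.0025.

>>> apply_moves --series '[1, 0.0025, 0, 0, 0, 1, 0.005, 0, 0, 0, 1, 0.005, 0, 0, 0]'

```text
time_s: 18.25
ee_pos: [0.5174, 0.0312, 0.0255]
ee_rot: [[0.02, 1.0, 0.0], [1.0, -0.02, 0.0], [0.0, 0.0, -1.0]]
force: [0.6, -0.5, -0.2]
finger_gap: 0.0149
finger_force: 49.0
```

In the tool's units: 0.2 cm is 0.005, 0.1 cm is 0.0025.

>>> apply_moves --series '[1, 0.0025, 0, 0, 0, 1, 0.005, 0, 0, 0, 1, 0.005, 0, 0, 0]'

```text
time_s: 18.62
ee_pos: [0.5174, 0.0332, 0.0255]
ee_rot: [[0.02, 1.0, 0.0], [1.0, -0.02, 0.0], [0.0, 0.0, -1.0]]
force: [0.1, 0.5, -0.7]
finger_gap: 0.015
finger_force: 48.9
```

In the tool's units: 0.2 cm is 0.005, 0.1 cm is 0.0025.

>>> apply_moves --series '[1, 0.0025, 0, 0, 0, 1, 0.005, 0, 0, 0, 1, 0.005, 0, 0, 0]'

```text
time_s: 19.0
ee_pos: [0.5174, 0.0351, 0.0254]
ee_rot: [[0.02, 1.0, -0.0], [1.0, -0.02, -0.0], [-0.0, -0.0, -1.0]]
force: [0.6, -0.5, -1.2]
finger_gap: 0.0151
finger_force: 48.8
```

In the tool's units: 0.2 cm is 0.005, 0.1 cm is 0.0025.

>>> apply_moves --series '[1, 0.0025, 0, 0, 0, 1, 0.005, 0, 0, 0, 1, 0.005, 0, 0, 0]'

```text
time_s: 19.38
ee_pos: [0.5174, 0.0363, 0.0255]
ee_rot: [[0.021, 1.0, -0.0], [1.0, -0.021, -0.001], [-0.001, -0.0, -1.0]]
force: [-0.5, -3.0, -0.1]
finger_gap: 0.0148
finger_force: 48.8
```

In the tool's units: 0.03 cm is 0.0008.

>>> apply_moves --series '[1, 0, 0, 0.0008, 0, 1, 0, 0, 0.0008, 0, 1, 0, 0, 0.0008, 0]'

```text
time_s: 19.75
ee_pos: [0.5175, 0.0368, 0.0252]
ee_rot: [[0.02, 1.0, -0.0], [1.0, -0.02, -0.0], [-0.0, 0.0, -1.0]]
force: [-0.2, -4.8, 0.5]
finger_gap: 0.0149
finger_force: 49.1
```

```bash
cat > f.py <<'E'
from h import *
F=[]
for _ in range(8): r.snapshot('wrist'); F.append(r.get_state()['force'])
F=np.array(F);st=r.get_state();print(np.round(st['ee_pos'],4),'F',F.mean(0).round(2),'sd',F.std(0).round(2),st['time_s'])
E
python3 f.py
```

```text
[0.5175 0.0367 0.0252] F [-0.45 -4.78  1.21] sd [0.28 0.39 0.52] 20.15
```

In the tool's units: -10 cm is -0.25, -5 cm is -0.125.

>>> apply_moves --series '[0.5, 0, 0, 0, 0, -1, 0, 0, 0, 0, -1, 0, 0, 0, 0, -1, 0, 0, 0, 0, -1, 0, 0, 0, 0, -1, 0, 0, 0, 0, -1, 0, 0, -0.05, 0, -1, 0, 0, -0.125, 0, -1, 0, 0, -0.25, 0, -1, 0, 0, -0.25, 0]'

```text
time_s: 21.4
ee_pos: [0.5203, 0.0374, 0.1286]
ee_rot: [[0.02, 1.0, 0.007], [1.0, -0.02, 0.001], [0.001, 0.007, -1.0]]
force: [-0.0, -0.0, -0.3]
finger_gap: 0.0853
finger_force: 0.0
```

In the tool's units: -6 cm is -0.15, -4 cm is -0.1.

>>> apply_moves --series '[-1, -0.075, 0, -0.1, 0, -1, -0.15, 0, -0.15, 0, -1, -0.15, 0, -0.15, 0, -1, -0.15, 0, -0.15, 0, -1, -0.15, 0, -0.15, 0]'

```text
time_s: 22.02
ee_pos: [0.5156, -0.0217, 0.1841]
ee_rot: [[0.018, 1.0, -0.002], [1.0, -0.018, 0.001], [0.001, -0.002, -1.0]]
force: [0.6, 0.1, -0.0]
finger_gap: 0.0857
finger_force: 0.0
```

```bash
python3 - <<'E'
from h import *
w=snap('wrist');st=r.get_state();print(np.round(st['ee_pos'],4),np.round(st['force'],2),st['time_s'])
save(w['image'],'h.png',k=1.5)
W=cloud(w); m=(W[...,2]>.035)&(W[...,2]<.049)&(W[...,1]<.07)&(W[...,0]>.45)
k,l,stt,c=cv2.connectedComponentsWithStats(m.astype(np.uint8))
for i in range(1,k):
    if stt[i,4]>60: print(stt[i],np.round(W[l==i].mean(0),4))
# board top plane tilt
m=(W[...,2]>.047)&(W[...,2]<.057)&(W[...,1]>.1)
q=W[m]; A=np.c_[q[:,:2],np.ones(len(q))]; print(m.sum(),np.linalg.lstsq(A,q[:,2],rcond=None)[0])
E
```

```text
[ 0.5157 -0.0218  0.1843] [-0.1  -0.22  0.22] 22.075
[248  95  19  26 482] [0.5186 0.0355 0.0462]
[248 190  18  22 384] [ 0.5166 -0.0467  0.0399]
5144 [0.00026216 0.00198492 0.05202327]
```

View pics/h.png

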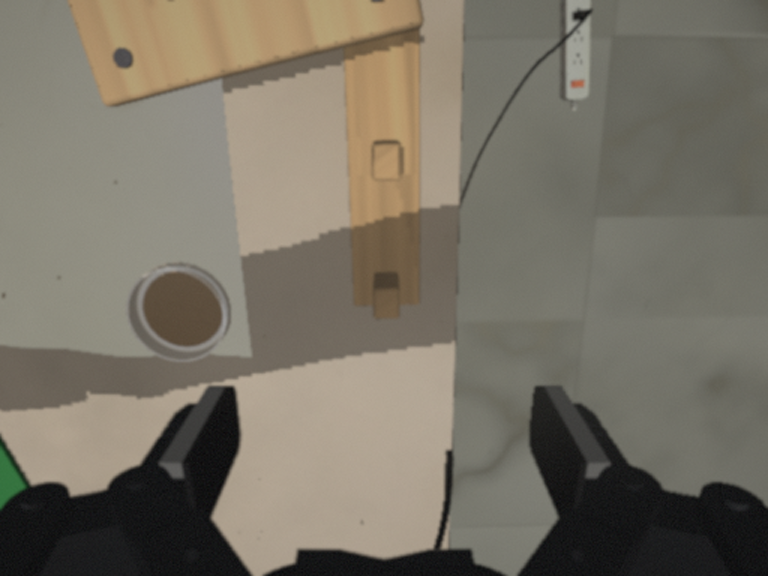

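The taper block is at (386,160) and the flat block at (386,295). The flat shim hasn't moved, the board is level to about 0.002 rad, and the gripper is clear of everything. Handing in.

```bash
python3 -c "
from rig import r
print(r.job_done())"
```

```text
the job is handed in; nothing more can be done
None
```

The job is handed in, result not reported back: both shims are in place under the far right foot and let go; the taper was pushed in to about 4.8 N, and the last picture showed the board level to about 0.002 rad and the flat shim unmoved.

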